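# Set and clamp the model-railway traverser

### The arm

A 6-joint arm with a two-finger parallel gripper is mounted at the origin on the work surface. World frame = base frame: x ahead of the robot, y to its left, z up, the work surface at z = 0. Lengths are in mm, angles in rad, forces in N, time in s.
With the tool pointing down it reaches from about 350 to 775 mm from the base axis. Payload 7.3 kg.
Tool frame: the origin (TCP) lies midway between the tips of the shut fingers; the grasp point (between the pads) lies 19 mm behind it; z points along the fingers, y is the line along which they close (so a half turn about z gives the same grasp; the last joint's range is limited). The gripper opens to 92 mm and grips with 3 to 60 N. Pads are 19 mm wide; open, the fingers measure 130 mm over their backs; the gripper's body (75 mm by 190 mm) begins 47 mm behind the grasp point.
Start: joints at [1.09, 0.342, 1.524, -0, 1.275, -0.146], TCP at [172.491, 495.875, 226.741] pointing down, gripper open.
Joint ranges: [-2.53, 2.53], [-0.77, 2.02], [0.04, 2.7], [-1, 4.14], [0.28, 2.66], [-3.11, 3.11]. Speed limits (rad/s): [2.57, 2.57, 3.14, 3.14, 3.14, 3.14].

### API

Orientations are given as [roll, pitch, yaw] about the fixed x, y, z axes, in that order (R = Rz(yaw) Ry(pitch) Rx(roll)).
In Python, from plant import bot gives the robot as it stands.
- The arm moves only by the tool jog_arm, never from a script. Its arguments are lists of equal length, an entry for each row: "dp": the shift along the tool's x, y, z in m, a list of three; "twist": the turn about the tool's z in degrees. A call has 1 to 10 rows; each row shifts and turns the commanded pose from where the row before left it, along the tool's axes as they then stand; what a row does not reach is not made up. A row lasts 1/8 s, in which the tool goes at most 62.5 mm and 10.7 degrees, less where a joint would pass 70% of its speed; a pose out of reach is approached as far as the arm can. A call is refused whole if a number of a shift passes 0.0625 or a number of a turn 10.7, either way. A call with a gripper value outside its range is refused whole. "jaw" is the finger opening in m, from 0 to 0.0918, set as the call begins (left out, the last holds). The fingers move at their own pace and stop on an object; the grip force is fixed at half the most. Time passes only in rows, so rows that do not move let the fingers close. It gives the time, the measured TCP pose, the force, the opening and the grip force at its end, in the units of the state.
- bot.get_obs(): the state, without advancing time (a new reading comes with each control period).
- bot.capture(name): name is "scene" or "top" or "wrist"; returns the picture (400x640x3 uint8, blue, green, red); there is no depth.
- bot.camera_params(name): a dict with "fx", "fy", "cx", "cy" (pixels), "R" (3x3) and "t" (3): a world point X has camera coordinates R X + t. Camera axes: x right, y down, z forward; pixel columns grow to the right and rows downward; lengths in mm; the calibration is good to about 2 mm. A picture is of the moment at which its call begins: read the wrist's pose just before it. camera_params takes no time and is no camera call; for the wrist camera it gives the pose at the moment of the call.
- bot.close_job(): hands the job in; it is judged then, once.
Trained networks look in the newest picture that a camera, given by its name, has taken for a name from the list of things; names that differ only in an ending like _2 or _b are one class to them, and where a whole thing is asked for, a point or a joint stands for the part that bears it (a point fixed in the world has none). Each returns a list of dicts, best first, with "confidence" (0 to 1); they miss things now and then, are a little off and sometimes report something else, mostly with a low value. They report only what shows in the picture. A call takes as long as a camera call. They do not tell look-alikes from the thing itself.
- bot.find_in(camera, label): "bbox" ([centre column, centre row, width, height] in pixels, round what is visible of it).
- bot.masks_of(camera, label): "pixels" (400x640 bool, what is visible of it) and "bbox" ([centre column, centre row, width, height] in pixels, round what is visible of it).
The state is a dict: "time": time; "joint_positions": joint angles; "dq": joint speeds; "tau": joint torques, N m; "tool_pos": TCP position; "tcp_rot": TCP orientation; "contact_force": force on the tool from outside, world axes, zero at the start; "moment": the same for the moment, N m; "grip_width": finger opening in mm; "finger_force": force on a finger pad.
Only numpy, scipy, OpenCV 4.12 (cv2) and the standard library are available. Lean on these libraries where they do the work, as an engineer would, in place of code of your own. Each camera call takes 0.05 s, during which the arm holds its last target. There are 200 camera calls.

### The job

Take the sliding table of the traverser by its ball knob and slide it gently up to the rubber stop at which the road with the open hopper wagon lines up with the exit track. Then screw the knob down clockwise, regripping if need be, until you feel the clamp bite on the bar and hold firmly, about 0.2 N m stiffer than it turns freely and never forced, and let go. The wagon and the locomotive must stay standing on their rails, and leave the other things on the bench alone.

Things in the scene. Friction and masses are not known exactly. Their poses are not given: they have to be found in the camera images.
- traverser: Fixed plywood board 510 x 340 x 18 mm of the traverser unit. Origin on the bench top under the middle of the table's travel; x along the tracks towards the exit (board from x = -220 to 290 mm), y the table's sliding direction, z up. A grassy embankment 200 mm wide carries the exit track along y = 0 from x = 133 mm. Frames of deck, roads and exit are parallel to it.
- deck: Sliding table: wooden plate 260 (x) x 190 (y) x 14 mm with two tracks of 32 mm gauge, left road at y = +45, right road at y = -45 mm; 0.9 kg. Slides along the board's y only, takes about 3 N (more with drag), stays where left. Origin under its middle, 32 mm above the bench; starts at mid travel. A bracket 50 mm wide sticks out 60 mm towards the robot, top 51 mm above the bench.
- stop_left (a point): Rubber tip of the stop at y = +140 mm, 38 mm above the bench, on the board. Table edge against it (45 mm from mid travel): right road in line with the exit. Springy, roughly 10 N per mm; never push it with over 40 N.
- stop_right (a point): Rubber tip of the stop at y = -140 mm, 38 mm above the bench, on the board. Table edge against it (45 mm from mid travel): left road in line with the exit. Springy, roughly 10 N per mm; never push it with over 40 N.
- clamp: Clamp screw, upright through the bracket at deck x = -165, y = 0 mm, rides with the table, ball knob on top. Clockwise from above lowers it 8 mm a turn; its hidden pad meets the clamp bar after 0.4 to 2.4 rad, different each time. Stiff thread: 0.25 N m to turn freely, then about 0.2 N m per rad more. Firm from 0.12 N m above free (95 N on the bar), bar bent over 0.26 above (205 N). Origin at deck underside.
- ball (a point): Centre (widest part) of the knob's ball: smooth slippery black plastic, 40 mm in diameter, friction about 0.35, on a 12 mm stem with an 18 mm collar. About 96 mm above the bench, 45 mm above the bracket. Fingers closing above the widest part slide off; across it, 60 N of grip turns it without slipping. It sinks with the screw (1.3 mm per rad), so the hand must follow; it stays as turned when let go.
- clamp_bar: Steel bar 30 (x) x 170 (y) x 6 mm on two packing blocks, top about 30 mm above the bench, under the bracket along the knob's path; the screw's swivel pad presses on it. Fixed; its exact height differs. The stiff thread (friction) also holds the knob when turning stops, so compare torques read in the same way, free and loaded. Origin under its middle, on the board.
- road_left (a point): Middle of the left road (deck y = +45 mm) at its end towards the exit track, between the rails, 53 mm above the bench.
- road_right (a point): Middle of the right road (deck y = -45 mm) at its end towards the exit track, between the rails, 53 mm above the bench.
- exit (a point): Middle of the exit track at its end towards the sliding table, between the rails, 53 mm above the bench. Its axes are the board's.
- wagon: The open hopper wagon: a brown open-topped four-wheeled box wagon, 188 mm over the buffers, 62 mm wide, top 69 mm above the rails, 0.35 kg, loose, standing on one of the two roads (left or right differs). Origin at rail-top height under its middle, x along the track.
- loco: The tank locomotive: black with a round boiler, chimney and cab, 192 mm long, 62 mm wide, top 92 mm above the rails, 0.5 kg, loose, standing on the other road. Origin at rail-top height under its middle, x along the track.
- paint_pot: Glass paint jar, 32 mm across, 35 mm tall, loose on the board's corner left of the knob. Origin under its middle.
- pin_tin: Flat steel tin, 50 mm across, 24 mm tall, loose on the board's corner right of the knob. Origin under its middle.
- van: Closed goods van, 88 mm tall, loose on the bench left of the board. Origin under its middle.
- mug: White mug, 80 mm across, 90 mm tall, on the bench right of the board.
- glue: White glue bottle, 40 mm across, 120 mm tall, on the bench right of the board.
- handset: Black hand controller, 70 x 140 x 40 mm, on the bench left of the board.
- screwdriver: Screwdriver, 130 mm long, lying on the bench left of the board.
There are look-alikes about, which are no part of the job. What is shaped like the wagon but blue is not meant.

How it is judged (in metres and radians):
On the way, in this order (a step that is already met when the one before it is completed fails the run):
1. the wagon's road is in line with the exit track (((y of wagon in the frame of deck above 0 m and y of road_left in the frame of exit between -0.002 and 0.002 m) or (y of wagon in the frame of deck below 0 m and y of road_right in the frame of exit between -0.002 and 0.002 m))), for 0.2 s.
2. the clamp is screwed down firmly with the road still in line (((y of wagon in the frame of deck above 0 m and y of road_left in the frame of exit between -0.002 and 0.002 m) or (y of wagon in the frame of deck below 0 m and y of road_right in the frame of exit between -0.002 and 0.002 m)) and contact force between clamp and clamp_bar above 95 N), for 0.2 s.
At the end, for the whole second after the job is handed in: The road with the wagon is within 2 mm of the line of the exit track; the screw presses on the bar with 95 to 205 N; wagon and locomotive stand upright on their rails within 45 mm of the table's middle (along the track); the table is at rest, the knob released (all of step 2 and contact force between clamp and clamp_bar below 205 N and (y of wagon in the frame of deck between 0.041 and 0.049 m or y of wagon in the frame of deck between -0.049 and -0.041 m) and angle between each of wagon, loco's own z axis and vertical below 0.06 rad and x of wagon in the frame of deck between -0.045 and 0.045 m and z of wagon in the frame of deck between 0.018 and 0.026 m and (y of loco in the frame of deck between 0.041 and 0.049 m or y of loco in the frame of deck between -0.049 and -0.041 m) and x of loco in the frame of deck between -0.045 and 0.045 m and z of loco in the frame of deck between 0.018 and 0.026 m and linear speed of deck below 0.005 m/s); the robot touches nothing.
It fails at once if the clamp is overtightened: more than 205 N on the bar (contact force between clamp and clamp_bar above 205 N).
It fails at once if the table is rammed into a stop: more than 40 N (contact force between deck and traverser above 40 N).
It fails at once if wagon or locomotive tipped or derailed (angle between any of wagon, loco's own z axis and vertical above 0.15 rad).
It fails at once if another thing on the bench is moved more than 25 mm (distance of any of van, mug, glue, handset, screwdriver, paint_pot, pin_tin from where it was at the start of the episode above 0.025 m).
It also fails if it takes over 64 s, if anything falls off the work surface, if the arm or the gripper's body presses on something with over 40 N, if the wrist force passes 120 N, or if a joint passes its speed limit or range.

## Working session

There is one attempt and no reset: what is moved stays moved. The work goes in short steps, Python scripts to look and compute and a tool call to move; the robot and the scene stay as the last step left them, time stands still between calls to the robot, and variables do not carry over. Pictures are saved under pics/ and viewed, at most 10 in all, crops included, and the job is handed in when it is done.

Besides the shell and the picture viewer there is one more tool, called after "Request:" as name([rows], argument=value, ...), one row to a line, values as JSON. jog_arm: Moves the arm, as the interface text tells. Its arguments: {"type":"object","properties":{"dp":{"type":"array"},"twist":{"type":"array"},"jaw":{"type":"number"}},"required":["dp","twist"]}

```bash
mkdir -p pics; cat > h.py <<'E'
import numpy as np, cv2
from plant import bot
def ray(c,u,v,z):
    p=bot.camera_params(c);R=np.array(p["R"]);t=np.array(p["t"]).ravel()
    o=-R.T@t;d=R.T@np.array([(u-p["cx"])/p["fx"],(v-p["cy"])/p["fy"],1])
    return o+d*(z-o[2])/d[2]
def proj(c,X):
    p=bot.camera_params(c);q=np.array(p["R"])@np.array(X,float)+np.array(p["t"]).ravel()
    return np.array([p["fx"]*q[0]/q[2]+p["cx"],p["fy"]*q[1]/q[2]+p["cy"]])
E
python3 - <<'E'
from h import *
o=bot.get_obs(); print({k:np.round(v,3) for k,v in o.items()})
a=bot.capture("top");b=bot.capture("scene")
cv2.imwrite("pics/top.png",a);cv2.imwrite("pics/scene.png",b)
for c in("top","scene"):
    p=bot.camera_params(c);print(c,-np.array(p["R"]).T@np.array(p["t"]).ravel())
    for l in["ball","wagon","loco","deck","paint_pot","pin_tin","traverser"]:
        print(c,l,[(round(r["confidence"],2),np.round(r["bbox"])) for r in bot.find_in(c,l)[:3]])
E
```

```text
{'time': np.float64(0.0), 'joint_positions': array([ 1.09 ,  0.343,  1.525, -0.   ,  1.275, -0.146]), 'dq': array([-0.001, -0.001,  0.001,  0.   , -0.002, -0.   ]), 'tau': array([  0.   , -43.124, -24.422,   0.072,   0.056,  -0.   ]), 'tool_pos': array([172.315, 495.476, 226.041]), 'tcp_rot': array([-3.14 , -0.   ,  2.807]), 'contact_force': array([-0.402,  0.061,  0.029]), 'moment': array([ 0.054,  0.034, -0.02 ]), 'finger_force': np.float64(0.0), 'grip_width': np.float64(91.542)}
top [ 306.19767786  -12.48452114 1392.34273343]
top ball [(0.69, array([335., 179., 132., 175.])), (0.46, array([330., 236.,  11.,  14.]))]
top wagon [(0.68, array([244., 127.,  60.,  39.])), (0.66, array([336., 180., 132., 172.])), (0.59, array([323., 173.,  31.,  58.]))]
top loco [(0.84, array([354., 181.,  26.,  64.])), (0.71, array([335., 194.,  70., 107.]))]
top deck [(0.9, array([338., 194.,  76., 108.]))]
top paint_pot [(0.64, array([280., 239.,  11.,   6.])), (0.37, array([483., 253.,  39.,  41.]))]
top pin_tin [(0.56, array([374., 246.,  22.,  15.]))]
top traverser [(0.87, array([336., 177., 127., 177.]))]
scene [1199.6822474   421.03371782 1041.36771276]
scene ball [(0.62, array([341., 172.,  13.,  14.]))]
scene wagon [(0.77, array([401., 252.,  46.,  62.])), (0.75, array([339., 310.,  54.,  72.])), (0.74, array([304., 212.,  57.,  47.]))]
scene loco [(0.84, array([288., 191.,  59.,  57.]))]
scene deck [(0.97, array([303., 210., 106.,  89.]))]
scene paint_pot [(0.67, array([376., 205.,  12.,  13.])), (0.61, array([294., 234., 195., 159.]))]
scene pin_tin [(0.72, array([316., 161.,  19.,  15.])), (0.42, array([306., 212.,  59.,  49.]))]
scene traverser [(0.61, array([290., 234., 196., 156.]))]
```

```bash
python3 - <<'E'
from h import *
a=cv2.imread("pics/top.png");b=cv2.imread("pics/scene.png")
x=cv2.resize(a[70:290,200:510],None,fx=2.5,fy=2.5)
y=cv2.resize(b[120:360,180:500],None,fx=2.5,fy=2.5)
cv2.imwrite("pics/topc.png",x);cv2.imwrite("pics/scenec.png",y)
print("ball top",ray("top",330,236,96+10),"scene",ray("scene",341,172,96))
for u,v in((323,173),(354,181)):print(ray("top",u,v,120))
E
```

```text
ball top [452.03201187 -44.37629984 106.        ] scene [463.55228718 -38.69454636  96.        ]
[632.11866149 -41.03987387 120.        ]
[ 600.69538486 -126.88186099  120.        ]
```

View pics/topc.png

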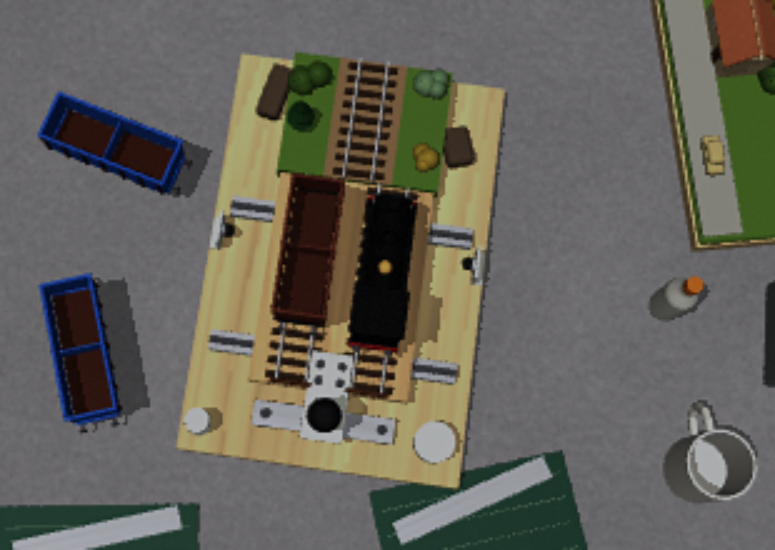

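View pics/scenec.png

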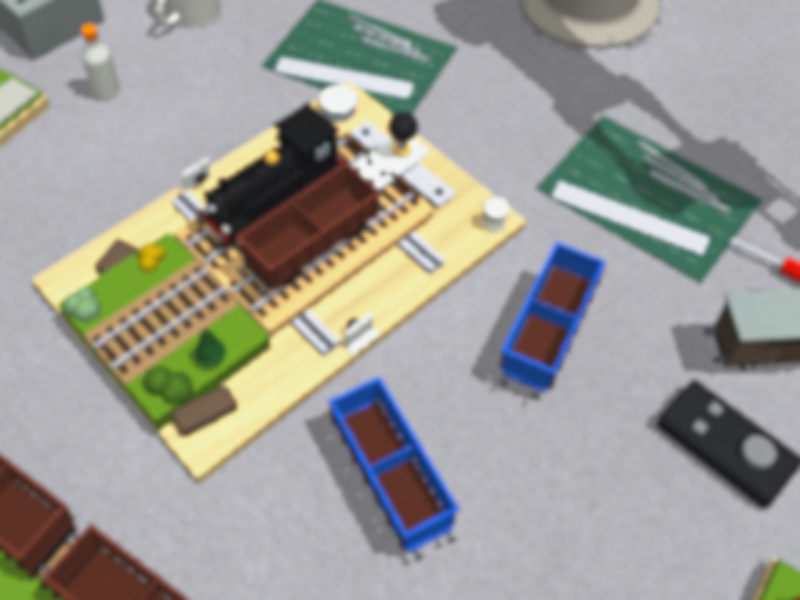

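The brown open hopper on the deck (top crop 309,248) stands on the left road, and the loco on the right. The two blue wagons (crop 112,140 and 80,350) are look-alikes. The brown wagons at the lower left of the scene picture are off the board, on a diorama. So the table must go to the right stop (-y). The knob is at top (330,235) and scene (341,171).

```bash
python3 - <<'E'
from h import *
c=[ray("top",200+u/2.5,70+v/2.5,18)[:2] for u,v in((241,55),(505,89),(178,448),(462,487))]
print(np.round(c,1))
f=lambda d:np.arctan2(d[1],d[0])
print("yaw",f(c[0]-c[2]),f(c[1]-c[3]),f(c[0]-c[1])-np.pi/2,f(c[2]-c[3])-np.pi/2)
# exit rails / deck end
for n,(u,v),z in(("ball",(325,413),96),("wagonN",(317,178),120),("locorear",(373,348),70),("cabrearR",(400,345),145),("cabrearL",(352,340),145)):
    print(n,np.round(ray("top",200+u/2.5,70+v/2.5,z),1))
pc=[bot.camera_params(k) for k in("top","scene")]
P=[np.array([[p["fx"],0,p["cx"]],[0,p["fy"],p["cy"]],[0,0,1]])@np.c_[p["R"],np.ravel(p["t"])] for p in pc]
X=cv2.triangulatePoints(P[0],P[1],np.array([[330.],[235.2]]),np.array([[341.2],[170.5]]));print(X[:3].ravel()/X[3])
for k in("top","scene"):
  for m in bot.masks_of(k,"ball")[:3]:
    ys,xs=np.nonzero(m["pixels"]);print(k,m["confidence"],len(xs),xs.mean(),ys.mean(),m["bbox"])
E
```

```text
[[ 932.4   17.2]
 [ 856.  -314.2]
 [ 438.7  131.9]
 [ 361.8 -200.5]]
yaw -0.2282427676310639 -0.22603549107656326 -0.2267047764658463 -0.2273371538493234
ball [455.4 -44.8  96. ]
wagonN [725.8 -60.6 120. ]
locorear [ 529.2 -108.6   70. ]
cabrearR [ 517.2 -133.2  145. ]
cabrearL [527.6 -80.9 145. ]
[455.49319655 -44.26763184  92.4960818 ]
top 0.52 156 329.1730769230769 235.53205128205127 [328.5, 235.1, 15.0, 15.1]
scene 0.37 1867 496.91483663631493 250.6486341724692 [497.2, 251.7, 64.1, 37.3]
```

Request:
jog_arm([
  [0,0,0],
  [-0.028,-0.033,0],
  [-0.028,-0.033,0],
  [-0.028,-0.033,0],
  [-0.028,-0.033,0],
  [-0.028,-0.033,0],
  [-0.028,-0.033,0],
  [-0.028,-0.033,0],
  [-0.028,-0.033,0],
  [-0.028,-0.033,0],
], twist=[-6.1,0,0,0,0,0,0,0,0,0], jaw=0.07)

```text
time: 2.15
tool_pos: [351.3, 148.3, 227.0]
tcp_rot: [3.141, 0.001, 2.913]
contact_force: [0.3, 0.5, 1.3]
grip_width: 69.9
finger_force: 0.0
```

Request:
jog_arm([
  [-0.028,-0.033,0],
  [-0.028,-0.033,0.01],
  [-0.028,-0.033,0.01],
  [-0.028,-0.033,0.01],
  [-0.028,-0.033,0.006],
  [0,0,0],
], twist=[0,0,0,0,0,0])

```text
time: 2.9
tool_pos: [450.5, -45.0, 190.1]
tcp_rot: [-3.141, -0.0, 2.91]
contact_force: [-0.7, 1.3, 0.0]
grip_width: 69.9
finger_force: 0.0
```

```bash
python3 - <<'E'
from h import *
o=bot.get_obs(); print({k:np.round(o[k],3) for k in("time","joint_positions","tool_pos","tcp_rot","contact_force","moment","grip_width")})
P=np.array(bot.camera_params("wrist")["R"]);a=bot.capture("wrist");cv2.imwrite("pics/w1.png",a)
print(-P.T@np.ravel(bot.camera_params("wrist")["t"]))
for m in bot.masks_of("wrist","ball")[:3]:
    ys,xs=np.nonzero(m["pixels"]);print(m["confidence"],len(xs),xs.mean(),ys.mean(),m["bbox"],ray("wrist",m["bbox"][0],m["bbox"][1],96))
print("expected",proj("wrist",[454.5,-44.7,96]))
E
```

```text
{'time': np.float64(2.9), 'joint_positions': array([-0.269,  0.247,  1.769, -0.   ,  1.126, -1.608]), 'tool_pos': array([450.531, -45.006, 190.143]), 'tcp_rot': array([-3.141, -0.   ,  2.91 ]), 'contact_force': array([-0.692,  1.315,  0.034]), 'moment': array([ 0.049,  0.03 , -0.043]), 'grip_width': np.float64(69.935)}
[368.49093647 -23.81010638 348.09584739]
0.8 1716 328.3030303030303 212.13053613053614 [329.4, 212.6, 42.6, 48.0] [456.53065163 -40.42674324  96.        ]
0.68 2241 377.10754127621595 338.43150379294957 [381.8, 339.2, 76.7, 32.8] [594.24667572 -20.28537132  96.        ]
0.59 1725 328.54028985507244 212.27826086956523 [329.9, 212.8, 49.5, 51.9] [456.79977342 -40.05811119  96.        ]
expected [323.8873919  211.47079362]
```

View pics/w1.png

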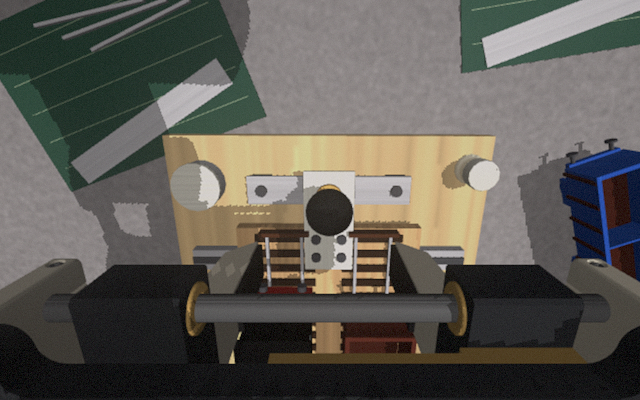

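The ball shows at (329,212) in the wrist view, close to the expected (324,211), between the open fingers and on the bracket. The pot and tin stand clear on either side.

Request:
jog_arm([
  [-0.0047,0.0015,0.02],
  [0,0,0.03],
  [0,0,0.03],
  [0,0,0.02],
  [0,0,0.014],
  [0,0,0],
], twist=[0,0,0,0,0,0])

```text
time: 3.75
tool_pos: [454.1, -41.7, 76.4]
tcp_rot: [3.141, -0.001, 2.914]
contact_force: [-0.8, -0.7, -0.3]
grip_width: 70.1
finger_force: 0.0
```

```bash
python3 - <<'E'
from h import *
o=bot.get_obs(); print({k:np.round(o[k],3) for k in("time","tool_pos","tcp_rot","contact_force","moment","grip_width")})
a=bot.capture("wrist");cv2.imwrite("pics/w2.png",a)
b=bot.capture("scene");cv2.imwrite("pics/s2.png",cv2.resize(b[130:270,240:420],None,fx=4,fy=4))
for m in bot.masks_of("wrist","ball")[:2]:
    ys,xs=np.nonzero(m["pixels"]);print(m["confidence"],len(xs),m["bbox"],ray("wrist",m["bbox"][0],m["bbox"][1],96))
E
```

```text
{'time': np.float64(3.75), 'tool_pos': array([454.116, -41.714,  76.385]), 'tcp_rot': array([ 3.141e+00, -1.000e-03,  2.914e+00]), 'contact_force': array([-0.817, -0.717, -0.332]), 'moment': array([-0.014, -0.018, -0.022]), 'grip_width': np.float64(70.092)}
0.71 3500 [322.6, 285.8, 77.9, 91.7] [459.83552466 -44.17026355  96.        ]
```

View pics/w2.png

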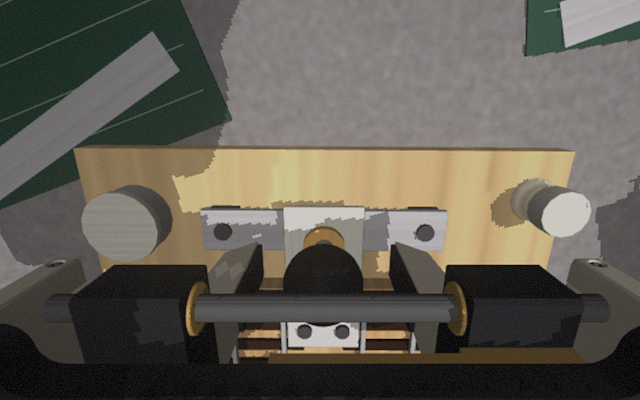

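View pics/s2.png

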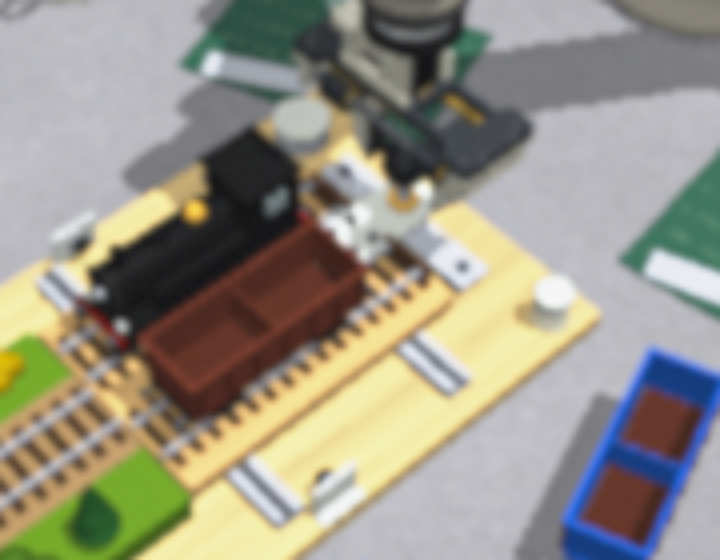

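The fingers straddle the ball (ball at 323,285; fingers at about 255 and 398, middle 327). The wagon and loco stand clear. I centre the tool, then close.

Request:
jog_arm([
  [-0.0025,-0.0019,0],
  [0,0,0],
  [0,0,0],
  [0,0,0],
  [0,0,0],
  [0,0,0],
], twist=[0,0,0,0,0,0], jaw=0.03)

```text
time: 4.65
tool_pos: [456.8, -44.7, 76.9]
tcp_rot: [3.141, 0.0, 2.913]
contact_force: [0.4, 2.1, 3.5]
grip_width: 38.3
finger_force: 30.0
```

```bash
cat > s.py <<'E'
from h import *
o=bot.get_obs(); print({k:np.round(o[k],3) for k in("time","tool_pos","tcp_rot","contact_force","moment","grip_width","finger_force")})
u=np.array([np.sin(o["tcp_rot"][2]),-np.cos(o["tcp_rot"][2])]);f=o["contact_force"][:2]
by=np.array([np.sin(.227),np.cos(.227)]);bx=np.array([by[1],-by[0]])
print("F along tool y",f@u,"tool x",f@[-u[1],u[0]],"board x,y",f@bx,f@by,"board pos",np.array(o["tool_pos"][:2])@bx,np.array(o["tool_pos"][:2])@by)
E
python3 s.py
```

```text
{'time': np.float64(4.65), 'tool_pos': array([456.794, -44.701,  76.851]), 'tcp_rot': array([3.141, 0.   , 2.913]), 'contact_force': array([0.435, 2.13 , 3.451]), 'moment': array([ 0.397, -0.036,  0.029]), 'grip_width': np.float64(38.294), 'finger_force': np.float64(30.0)}
F along tool y 2.1736020650243404 tool x 0.058197676754042874 board x,y -0.055221682222016816 2.173679707884815 board pos 455.13592654658487 59.25015727199939
```

Request:
jog_arm([
  [0,0,0],
  [0,0,0],
  [0,0,0.003],
  [0,0,0],
], twist=[0,0,0,0], jaw=0.05)

```text
time: 5.15
tool_pos: [456.4, -44.9, 73.4]
tcp_rot: [3.142, -0.001, 2.913]
contact_force: [-0.2, 0.7, 0.2]
grip_width: 49.8
finger_force: 0.0
```

Request:
jog_arm([
  [0,0,0],
  [0,0,0],
  [0,0,0],
  [0,0,0],
], twist=[0,0,0,0], jaw=0.03)

```text
time: 5.65
tool_pos: [456.7, -44.7, 73.7]
tcp_rot: [3.141, 0.0, 2.913]
contact_force: [-0.1, 3.2, 0.5]
grip_width: 38.6
finger_force: 30.0
```

```bash
python3 s.py
```

```text
{'time': np.float64(5.65), 'tool_pos': array([456.717, -44.664,  73.737]), 'tcp_rot': array([3.141, 0.   , 2.913]), 'contact_force': array([-0.105,  3.202,  0.547]), 'moment': array([ 0.425, -0.079, -0.018]), 'grip_width': np.float64(38.6), 'finger_force': np.float64(30.0)}
F along tool y 3.0949370841766752 tool x 0.8270117791783457 board x,y -0.8228202344008058 3.0960540854081278 board pos 455.05259725620846 59.268541519043
```

Request:
jog_arm([
  [0,-0.001,0],
  [0,-0.003,0],
  [0,-0.004,0],
  [0,-0.005,0],
  [0,-0.005,0],
  [0,-0.005,0],
  [0,-0.005,0],
  [0,-0.004,0],
  [0,-0.003,0],
  [0,-0.002,0],
], twist=[0,0,0,0,0,0,0,0,0,0])

```text
time: 6.9
tool_pos: [448.2, -81.1, 73.7]
tcp_rot: [3.141, -0.0, 2.913]
contact_force: [0.6, 3.2, 2.2]
grip_width: 38.5
finger_force: 30.0
```

```bash
python3 s.py
```

```text
{'time': np.float64(6.9), 'tool_pos': array([448.184, -81.052,  73.717]), 'tcp_rot': array([ 3.141, -0.   ,  2.913]), 'contact_force': array([0.591, 3.181, 2.164]), 'moment': array([0.56 , 0.061, 0.024]), 'grip_width': np.float64(38.542), 'finger_force': np.float64(30.0)}
F along tool y 3.2320236964614018 tool x 0.14460203675956576 board x,y -0.14011381721623456 3.2322213788272816 board pos 454.92718459021387 21.893804294297787
```

Request:
jog_arm([
  [0,-0.0015,0],
  [0,-0.0015,0],
  [0,-0.001,0],
  [0,-0.001,0],
  [0,-0.0005,0],
], twist=[0,0,0,0,0])

```text
time: 7.52
tool_pos: [447.0, -86.3, 73.7]
tcp_rot: [3.141, -0.0, 2.913]
contact_force: [-0.8, 3.2, 3.2]
grip_width: 38.2
finger_force: 30.0
```

Request:
jog_arm([
  [0,-0.0005,0],
  [0,-0.0005,0],
], twist=[0,0])

```text
time: 7.78
tool_pos: [446.8, -87.2, 73.7]
tcp_rot: [3.142, -0.0, 2.913]
contact_force: [-0.4, 2.1, 2.8]
grip_width: 39.1
finger_force: 30.0
```

Request:
jog_arm([
  [0,-0.0005,0],
  [0,-0.0005,0],
], twist=[0,0])

```text
time: 8.02
tool_pos: [446.5, -88.2, 73.7]
tcp_rot: [3.142, -0.0, 2.913]
contact_force: [-1.1, 3.4, 2.9]
grip_width: 38.7
finger_force: 30.0
```

Request:
jog_arm([
  [0,-0.0005,0],
  [0,-0.0005,0],
], twist=[0,0])

```text
time: 8.28
tool_pos: [446.4, -88.8, 73.7]
tcp_rot: [3.141, -0.0, 2.913]
contact_force: [1.2, 6.2, 3.7]
grip_width: 38.6
finger_force: 30.0
```

```bash
python3 s.py
```

```text
{'time': np.float64(8.275), 'tool_pos': array([446.386, -88.778,  73.679]), 'tcp_rot': array([ 3.141, -0.   ,  2.913]), 'contact_force': array([1.152, 6.23 , 3.655]), 'moment': array([ 1.297, -0.105,  0.018]), 'grip_width': np.float64(38.598), 'finger_force': np.float64(30.0)}
F along tool y 6.328973450053899 tool x 0.29022624473633674 board x,y -0.2798993630035038 6.329438565245037 board pos 454.9140506418051 13.960851490018863
```

Request:
jog_arm([
  [0,-0.0004,0],
  [0,0,0.0001],
  [0,0,0.0001],
  [0,0,0.0001],
  [0,0,0.0001],
], twist=[0,5,5,5,5])

```text
time: 8.9
tool_pos: [446.4, -89.1, 73.3]
tcp_rot: [3.141, -0.0, 2.562]
contact_force: [0.4, 6.5, 2.4]
grip_width: 38.5
finger_force: 30.0
```

```bash
python3 s.py
```

```text
{'time': np.float64(8.9), 'tool_pos': array([446.379, -89.051,  73.279]), 'tcp_rot': array([ 3.141, -0.   ,  2.562]), 'contact_force': array([0.449, 6.482, 2.428]), 'moment': array([ 1.099, -0.125,  0.209]), 'grip_width': np.float64(38.536), 'finger_force': np.float64(29.998)}
F along tool y 5.6690899763837415 tool x 3.1757199835494836 board x,y -1.0213370009004326 6.41721507391188 board pos 454.96932760957964 13.693422050071172
```

Request:
jog_arm([
  [0,0,0.0001],
  [0,0,0.0001],
  [0,0,0.0001],
  [0,0,0.0001],
], twist=[5,5,5,5])

```text
time: 9.4
tool_pos: [446.3, -89.2, 72.8]
tcp_rot: [3.141, -0.0, 2.213]
contact_force: [-0.1, 6.0, 2.8]
grip_width: 38.7
finger_force: 30.0
```

```bash
python3 s.py
```

```text
{'time': np.float64(9.4), 'tool_pos': array([446.285, -89.224,  72.836]), 'tcp_rot': array([ 3.141, -0.   ,  2.213]), 'contact_force': array([-0.111,  6.022,  2.767]), 'moment': array([ 0.897, -0.072,  0.233]), 'grip_width': np.float64(38.685), 'finger_force': np.float64(29.998)}
F along tool y 3.51724045625039 tool x 4.889547396250138 board x,y -1.4634790528208754 5.8426777447687 board pos 454.9161233536681 13.503651166877258
```

Request:
jog_arm([
  [0,0,0.0001],
  [0,0,0.0001],
  [0,0,0.0001],
  [0,0,0.0001],
], twist=[5,5,5,5])

```text
time: 9.9
tool_pos: [446.1, -89.3, 72.4]
tcp_rot: [-3.141, -0.0, 1.864]
contact_force: [-0.4, 5.0, 3.2]
grip_width: 38.4
finger_force: 30.0
```

```bash
python3 s.py
```

```text
{'time': np.float64(9.9), 'tool_pos': array([446.118, -89.284,  72.431]), 'tcp_rot': array([-3.141, -0.   ,  1.864]), 'contact_force': array([-0.372,  5.011,  3.214]), 'moment': array([0.729, 0.174, 0.233]), 'grip_width': np.float64(38.372), 'finger_force': np.float64(29.998)}
F along tool y 1.0919109162082237 tool x 4.904286008434296 board x,y -1.4901277279435754 4.798313251119897 board pos 454.7672529172403 13.408070974453182
```

Request:
jog_arm([
  [0,0,0],
  [0,0,0],
  [0,0,0],
  [0,0,0],
  [0,0,0],
  [0,0,0],
  [0,0,0],
  [0,0,0],
  [0,0,0],
  [0,0,0],
], twist=[0,0,-10,-10,-10,-10,-10,-10,-10,-2], jaw=0.056)

```text
time: 11.15
tool_pos: [446.4, -89.9, 72.5]
tcp_rot: [-3.141, 0.0, 3.124]
contact_force: [1.0, 0.0, -1.0]
grip_width: 55.9
finger_force: 0.0
```

Request:
jog_arm([
  [0,0,0.0003],
  [0,0,0],
  [0,0,0],
  [0,0,0],
], twist=[0,0,0,0], jaw=0.03)

```text
time: 11.65
tool_pos: [446.2, -89.0, 72.3]
tcp_rot: [3.141, -0.0, 3.122]
contact_force: [0.4, 4.9, 2.4]
grip_width: 38.2
finger_force: 30.0
```

```bash
python3 s.py
```

```text
{'time': np.float64(11.65), 'tool_pos': array([446.216, -88.985,  72.255]), 'tcp_rot': array([ 3.141, -0.   ,  3.122]), 'contact_force': array([0.389, 4.874, 2.385]), 'moment': array([ 0.848, -0.085, -0.06 ]), 'grip_width': np.float64(38.21), 'finger_force': np.float64(30.0)}
F along tool y 4.880791759262496 tool x -0.29256678953418197 board x,y -0.7180385748004096 4.8365425800587785 board pos 454.7950523590409 13.720670528312045
```

Request:
jog_arm([
  [0,0,0.0001],
  [0,0,0.0001],
  [0,0,0.0001],
  [0,0,0.0001],
  [0,0,0.0001],
], twist=[5,5,5,5,5])

```text
time: 12.28
tool_pos: [446.3, -89.1, 72.0]
tcp_rot: [3.141, -0.0, 2.684]
contact_force: [-1.0, 5.0, 4.3]
grip_width: 38.8
finger_force: 30.0
```

```bash
python3 s.py
```

```text
{'time': np.float64(12.275), 'tool_pos': array([446.283, -89.139,  71.951]), 'tcp_rot': array([ 3.141, -0.   ,  2.684]), 'contact_force': array([-0.975,  5.015,  4.263]), 'moment': array([0.714, 0.079, 0.361]), 'grip_width': np.float64(38.751), 'finger_force': np.float64(29.998)}
F along tool y 4.067482644904564 tool x 3.0912806097461685 board x,y -2.07870756142216 4.666841088882157 board pos 454.89514688107437 13.586047997675871
```

Request:
jog_arm([
  [0,0,0.0001],
], twist=[5])

```text
time: 12.4
tool_pos: [446.3, -89.2, 71.9]
tcp_rot: [3.141, -0.0, 2.597]
contact_force: [-1.0, 4.9, 5.5]
grip_width: 38.3
finger_force: 30.0
```

```bash
python3 s.py|head -1
```

```text
{'time': np.float64(12.4), 'tool_pos': array([446.273, -89.158,  71.892]), 'tcp_rot': array([ 3.141, -0.   ,  2.597]), 'contact_force': array([-0.978,  4.888,  5.476]), 'moment': array([0.672, 0.098, 0.28 ]), 'grip_width': np.float64(38.345), 'finger_force': np.float64(29.999)}
```

Request:
jog_arm([
  [0,0,0.0001],
], twist=[5])

```text
time: 12.52
tool_pos: [446.3, -89.2, 71.8]
tcp_rot: [3.141, -0.0, 2.509]
contact_force: [-0.9, 4.6, 5.9]
grip_width: 38.7
finger_force: 30.0
```

```bash
python3 s.py|head -1
```

```text
{'time': np.float64(12.525), 'tool_pos': array([446.279, -89.175,  71.848]), 'tcp_rot': array([ 3.141, -0.   ,  2.509]), 'contact_force': array([-0.871,  4.56 ,  5.879]), 'moment': array([0.603, 0.207, 0.36 ]), 'grip_width': np.float64(38.653), 'finger_force': np.float64(29.999)}
```

Request:
jog_arm([
  [0,0,0.0001],
], twist=[5])

```text
time: 12.65
tool_pos: [446.3, -89.2, 71.8]
tcp_rot: [3.141, -0.0, 2.422]
contact_force: [-1.3, 5.3, 6.5]
grip_width: 38.8
finger_force: 30.0
```

```bash
python3 s.py|head -1
```

```text
{'time': np.float64(12.65), 'tool_pos': array([446.251, -89.212,  71.8  ]), 'tcp_rot': array([ 3.141, -0.   ,  2.422]), 'contact_force': array([-1.279,  5.269,  6.512]), 'moment': array([0.554, 0.284, 0.366]), 'grip_width': np.float64(38.759), 'finger_force': np.float64(29.999)}
```

Request:
jog_arm([
  [0.0002,0.0003,-0.0002],
  [0,0,0],
], twist=[5,5])

```text
time: 12.9
tool_pos: [446.1, -89.1, 71.8]
tcp_rot: [-3.141, -0.0, 2.248]
contact_force: [-0.9, 2.3, 3.0]
grip_width: 38.3
finger_force: 30.0
```

```bash
python3 s.py|head -1
```

```text
{'time': np.float64(12.9), 'tool_pos': array([446.09 , -89.076,  71.768]), 'tcp_rot': array([-3.141, -0.   ,  2.248]), 'contact_force': array([-0.904,  2.294,  3.012]), 'moment': array([0.248, 0.264, 0.409]), 'grip_width': np.float64(38.331), 'finger_force': np.float64(29.998)}
```

Request:
jog_arm([
  [0,0,0],
], twist=[5])

```text
time: 13.02
tool_pos: [446.1, -89.1, 71.7]
tcp_rot: [-3.141, -0.0, 2.161]
contact_force: [-0.1, 2.5, 4.4]
grip_width: 38.2
finger_force: 30.0
```

```bash
python3 s.py|head -1
```

```text
{'time': np.float64(13.025), 'tool_pos': array([446.052, -89.087,  71.744]), 'tcp_rot': array([-3.141, -0.   ,  2.161]), 'contact_force': array([-0.092,  2.515,  4.374]), 'moment': array([0.285, 0.295, 0.414]), 'grip_width': np.float64(38.163), 'finger_force': np.float64(29.998)}
```

Request:
jog_arm([
  [0,0,0],
], twist=[5])

```text
time: 13.15
tool_pos: [446.0, -89.1, 71.7]
tcp_rot: [-3.141, -0.0, 2.073]
contact_force: [-0.2, 2.2, 3.2]
grip_width: 38.3
finger_force: 30.0
```

```bash
python3 s.py|head -1
```

```text
{'time': np.float64(13.15), 'tool_pos': array([446.001, -89.07 ,  71.686]), 'tcp_rot': array([-3.141, -0.   ,  2.073]), 'contact_force': array([-0.241,  2.205,  3.199]), 'moment': array([0.271, 0.351, 0.37 ]), 'grip_width': np.float64(38.266), 'finger_force': np.float64(29.998)}
```

Request:
jog_arm([
  [0,0,-0.0001],
], twist=[4])

```text
time: 13.28
tool_pos: [445.9, -89.1, 71.7]
tcp_rot: [-3.141, -0.0, 2.004]
contact_force: [-1.1, 2.9, 1.2]
grip_width: 38.7
finger_force: 30.0
```

```bash
python3 s.py|head -1
```

```text
{'time': np.float64(13.275), 'tool_pos': array([445.945, -89.061,  71.689]), 'tcp_rot': array([-3.141, -0.   ,  2.004]), 'contact_force': array([-1.137,  2.869,  1.222]), 'moment': array([0.295, 0.298, 0.469]), 'grip_width': np.float64(38.662), 'finger_force': np.float64(29.999)}
```

Request:
jog_arm([
  [0,0,0],
], twist=[4])

```text
time: 13.4
tool_pos: [445.9, -89.0, 71.6]
tcp_rot: [-3.141, -0.0, 1.934]
contact_force: [0.1, 2.6, 2.2]
grip_width: 38.7
finger_force: 30.0
```

```bash
python3 s.py|head -1
```

```text
{'time': np.float64(13.4), 'tool_pos': array([445.885, -89.041,  71.646]), 'tcp_rot': array([-3.141, -0.   ,  1.934]), 'contact_force': array([0.147, 2.554, 2.228]), 'moment': array([0.264, 0.363, 0.417]), 'grip_width': np.float64(38.675), 'finger_force': np.float64(29.999)}
```

Request:
jog_arm([
  [0,0,0],
], twist=[4])

```text
time: 13.52
tool_pos: [445.8, -89.0, 71.6]
tcp_rot: [-3.14, -0.0, 1.865]
contact_force: [-0.9, 1.8, 2.2]
grip_width: 38.5
finger_force: 30.0
```

```bash
python3 s.py
```

```text
{'time': np.float64(13.525), 'tool_pos': array([445.839, -89.014,  71.626]), 'tcp_rot': array([-3.14 , -0.   ,  1.865]), 'contact_force': array([-0.906,  1.845,  2.237]), 'moment': array([0.29 , 0.325, 0.458]), 'grip_width': np.float64(38.495), 'finger_force': np.float64(29.999)}
F along tool y -0.3321043080244125 tool x 2.0285576748130008 board x,y -1.2976700919453525 1.5941743455223591 board pos 454.43468851145144 13.608602009043398
```

Free torque read about 0.23 N m. It now reads about 0.45 N m, so roughly 0.2 N m stiffer. I release the knob and lift straight up.

Request:
jog_arm([
  [0,0,0],
  [0,0,0],
  [0,0,0],
  [0,0,-0.01],
  [0,0,-0.02],
  [0,0,-0.03],
  [0,0,-0.03],
  [0,0,-0.03],
  [0,0,-0.03],
  [0,0,0],
], twist=[0,0,0,0,0,0,0,0,0,0], jaw=0.06)

```text
time: 14.78
tool_pos: [447.5, -89.7, 224.3]
tcp_rot: [3.137, 0.003, 1.866]
contact_force: [0.7, -0.1, 0.1]
grip_width: 60.1
finger_force: 0.0
```

Request:
jog_arm([
  [0.02,0.03,-0.02],
  [0.02,0.05,0],
  [0.02,0.05,0],
  [0.02,0.05,0],
  [0,0,0],
], twist=[0,0,0,0,0])

```text
time: 15.4
tool_pos: [596.5, 42.0, 239.4]
tcp_rot: [-3.14, -0.001, 1.869]
contact_force: [-0.2, -0.5, -0.4]
grip_width: 60.0
finger_force: 0.0
```

```bash
python3 - <<'E'
from h import *
o=bot.get_obs();print(o["time"],o["tool_pos"],o["contact_force"],o["moment"])
a=bot.capture("top");b=bot.capture("scene")
cv2.imwrite("pics/f.png",np.hstack([cv2.resize(a[85:275,260:410],(460,583)),cv2.resize(b[120:330,180:420],None,fx=1.4,fy=1.4,).copy()[:294].copy() if 0 else cv2.resize(b[100:360,200:352],(340,583))]))
E
```

```text
15.4 [596.45327826  42.02819414 239.42336402] [-0.22888916 -0.46890326 -0.43742578] [-0.08308004  0.06503906 -0.03545348]
```

View pics/f.png

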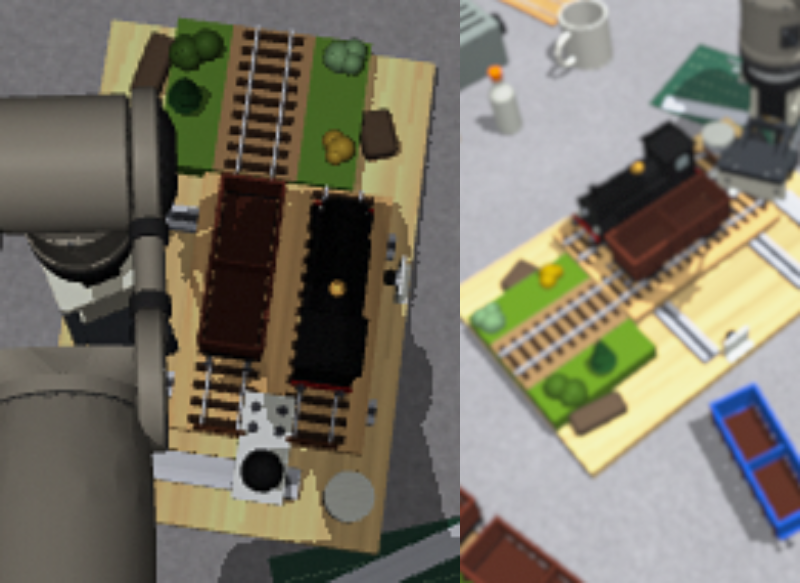

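The final picture shows the table against the right stop and the wagon (240,265) in line with the exit track. The loco is upright beside it (338,290), and the knob (262,470) is free. I hand the job in.

```bash
python3 -c "
from plant import bot
print(bot.close_job())"
```

```text
the job is handed in; nothing more can be done
None
```

I slid the table to the right stop so the hopper wagon's road lines up with the exit, tightened the clamp to about 0.2 N m above free, released the knob and handed the job in; the judge's result isn't shown.

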